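# Stand the fallen media bottle on its mat

## Robot

A 7-joint arm with a two-finger parallel gripper is mounted at the origin on the work surface. World frame = base frame: x ahead of the robot, y to its left, z up, the work surface at z = 0. Lengths are in m, angles in rad, forces in N, time in s.
With the tool pointing down it reaches from about 0.4 to 0.9 m from the base axis. Payload 5.5 kg.
Tool frame: the origin (TCP) lies midway between the tips of the shut fingers; the grasp point (between the pads) lies 19 mm behind it; z points along the fingers, y is the line along which they close (so a half turn about z gives the same grasp; the last joint's range is limited). The gripper opens to 85 mm and grips with 20 to 120 N. Pads are 22 mm wide; open, the fingers measure 114 mm over their backs; the gripper's body (76 mm by 85 mm) begins 54 mm behind the grasp point. The pads swing forward as they close: fully open they stand 13 mm farther back than shut.
Start: joints at [-0.921, 0.501, -0.427, 1.55, 0.221, 1.138, -0.21], TCP at [0.245, 0.602, 0.231] pointing down, gripper open.
Joint ranges: [-2.88, 2.88], [-0.31, 2.03], [-1.54, 1.56], [0.2, 2.42], [-1.41, 4.55], [0.19, 2.02], [-2.57, 2.57]. Speed limits (rad/s): [2.57, 2.57, 3.14, 3.14, 3.14, 3.14, 3.14].

## Interface

Orientations are given as [roll, pitch, yaw] about the fixed x, y, z axes, in that order (R = Rz(yaw) Ry(pitch) Rx(roll)).
In Python, from plant import robot, eyes gives the robot as it stands.
- The arm moves only by the tool send_rows, never from a script. Its argument "motion" is a list of rows, each a list of 5 numbers: the shift along the tool's x, y, z in units of 120 mm (1.0 is 120 mm), then the turn about the tool's z in units of 30 degrees (1.0 is 30 degrees), then the opening, from 0 (shut) to 1 (fully open). A call has 1 to 5 rows; each row is the pose to reach, as a shift and turn from the pose commanded when the call began, along the tool's axes at that moment; what a row does not reach only later rows make up. A row lasts 1/8 s, in which the tool goes at most 62.5 mm and 10.7 degrees, less where a joint would pass 70% of its speed; a pose out of reach is approached as far as the arm can. A call with a number of a shift or a turn outside -1 to 1 is refused whole. A call with a gripper value outside its range is refused whole. The fingers move at their own pace and stop on an object; the grip force is fixed at half the most. Time passes only in rows, so rows that repeat a pose let the fingers close. It gives the time, the measured TCP pose, the force, the opening and the grip force at its end, in the units of the state.
- robot.observe(): the state, without advancing time (a new reading comes with each control period).
- eyes.camera(name): name is "scene" or "side" or "wrist"; returns a dict with "color" (480x640x3 uint8, red, green, blue), "range_z" (480x640 float32, m along the optical axis (not along the pixel's ray), 0 where there is no reading), "mtx" (3x3 intrinsics, pixels), "dist_coeffs" ([k1, k2, p1, p2, k3] as OpenCV has them; the pictures are not rectified), "extrinsics" (4x4, takes a point from world to camera coordinates). Camera axes: x right, y up, looking along -z (the intrinsics and any distortion apply to the point x, -y, -z); pixel columns grow to the right and rows downward; lengths in m; the calibration is good to about 2 mm. A picture is of the moment at which its call begins.
- robot.finish_job(): hands the job in; it is judged then, once.
Trained networks look in the newest picture that a camera, given by its name, has taken for a name from the list of things; names that differ only in an ending like _2 or _b are one class to them, and where a whole thing is asked for, a point or a joint stands for the part that bears it (a point fixed in the world has none). Each returns a list of dicts, best first, with "p" (0 to 1); they miss things now and then, are a little off and sometimes report something else, mostly with a low value. They report only what shows in the picture. A call takes as long as a camera call. They do not tell look-alikes from the thing itself.
- eyes.masks_of(target, camera): "mask" (480x640 bool, what is visible of it) and "point" ([column, row] in pixels, amid what is visible of it).
- eyes.mark_of(target, camera): "point" ([column, row] in pixels: a listed point, or the origin of a listed thing).
The state is a dict: "clock": time; "qpos": joint angles; "dq": joint speeds; "joint_torque": joint torques, N m; "ee_pos": TCP position; "eef_rot": TCP orientation; "wrist_force": force on the tool from outside, world axes, zero at the start; "moment": the same for the moment, N m; "width": finger opening in m; "finger_force": force on a finger pad.
Only numpy, scipy, OpenCV 4.12 (cv2) and the standard library are available. Lean on these libraries where they do the work, as an engineer would, in place of code of your own. Each camera call takes 0.05 s, during which the arm holds its last target. There are 200 camera calls.

## Task

The brown bottle with the orange cap has fallen over on the lab bench. Pick it up and set it down, cap up, in the middle of the round blue mat; keep hold of it until its base is down on the mat, then let go so that it stands on its own. Leave the two standing brown bottles (blue cap, white cap) as they are.

Things in the scene. Friction and masses are not known exactly. Their poses are not given: they have to be found in the camera images.
- fallen_center (a point): Fallen square brown bottle, 44 x 44 mm, 84 mm tall (straight sides to 56 mm, shoulder, round cap 28 mm wide, 18 mm tall), orange cap, 0.08 to 0.17 kg, lying on a flat side. Point: its centre, 42 mm from the base, on its axis, 22 mm above the bench as it lies. z: from base to cap (lying: level, within 25 degrees of +y, the robot's left); x, y square to the flat sides.
- mat_top (a point): Round light-blue mat fixed flat on the bench, 120 mm across, 3 mm thick. The point is the middle of its upper face; z is up. The mat and the fallen bottle lie on different sides, either way round.
- blue_cap_center (a point): A bystander: square brown bottle, 44 x 44 mm, 84 mm tall (straight sides to 56 mm, shoulder, round cap 28 mm wide, 18 mm tall), with a blue cap, standing upright. The point is its centre, half-way up (42 mm above its base); z points from its base to its cap.
- white_cap_center (a point): A bystander: square brown bottle, 44 x 44 mm, 84 mm tall (straight sides to 56 mm, shoulder, round cap 28 mm wide, 18 mm tall), with a white cap, standing upright. The point is its centre, half-way up (42 mm above its base); z points from its base to its cap.
Things that resemble listed ones, but are neither listed nor needed, are in the scene too. Leave any turquoise look-alike of the part that bears fallen_center alone. Of the things that look like the part that bears mat_top, take the one that is nearest to the robot's base at the start.

How it is judged:
By the outcome, as a careful person would: the job done as asked, in the order asked, and still so for the second after the job is handed in, with the robot touching nothing.
It also fails if it takes over 38 s, if anything falls off the work surface, if the arm or the gripper's body presses on something with over 40 N, if the wrist force passes 120 N, or if a joint passes its speed limit or range.

## Working session

There is one attempt and no reset: what is moved stays moved. The work goes in short steps, Python scripts to look and compute and a tool call to move; the robot and the scene stay as the last step left them, time stands still between calls to the robot, and variables do not carry over. Pictures are saved under pics/ and viewed, at most 10 in all, crops included, and the job is handed in when it is done.

Besides the shell and the picture viewer there is one more tool, called after "Request:" as name(argument=value, ...), one argument or row to a line, values as JSON. send_rows: Moves the arm, as the interface text tells. Shifts and turns lie within -1 to 1; 1 stands for 120 mm of shift or 30 degrees of turn. Its arguments: {"type":"object","properties":{"motion":{"type":"array"}},"required":["motion"]}

```bash
mkdir -p pics; ls; cat > h.py <<'E'
import numpy as np, cv2
from plant import robot, eyes
def ray_world(c, px, z=None, d=None):
    K,D,T=np.array(c["mtx"]),np.array(c["dist_coeffs"]),np.array(c["extrinsics"])
    u=cv2.undistortPoints(np.array([[px]],float),K,D)[0,0]
    dc=np.array([u[0],-u[1],-1.0]); Ti=np.linalg.inv(T)
    if d is not None: return (Ti@np.r_[dc*d,1])[:3]
    o=Ti[:3,3]; v=Ti[:3,:3]@dc
    return o+v*(z-o[2])/v[2]
def cloud(c,mask):
    r=c["range_z"]; vs,us=np.nonzero(mask&(r>0))
    u=cv2.undistortPoints(np.stack([us,vs],1)[:,None].astype(float),np.array(c["mtx"]),np.array(c["dist_coeffs"]))[:,0]
    d=r[vs,us]; p=np.c_[u[:,0]*d,-u[:,1]*d,-d,np.ones(len(d))]
    return (p@np.linalg.inv(np.array(c["extrinsics"])).T)[:,:3]
def save(c,name): cv2.imwrite(f"pics/{name}.png",c["color"][:,:,::-1])
E
python3 - <<'E'
from h import *
s=robot.observe(); print({k:np.round(v,3) for k,v in s.items()})
cs={n:eyes.camera(n) for n in("scene","side")}
im=np.concatenate([cv2.resize(cs[n]["color"],(400,300)) for n in cs],1)
cv2.imwrite("pics/a.png",im[:,:,::-1])
cv2.imwrite("pics/scene.png",cs["scene"]["color"][:,:,::-1])
zz=dict(fallen_center=.022,mat_top=.003,blue_cap_center=.042,white_cap_center=.042)
for n in cs:
  for t in zz:
    for m in eyes.mark_of(t,n)[:4]:
      print(n,t,round(m["p"],2),np.round(m["point"]),np.round(ray_world(cs[n],m["point"],z=zz[t]),3))
E
```

```text
pics
{'clock': np.float64(0.0), 'qpos': array([-0.921,  0.502, -0.427,  1.551,  0.221,  1.138, -0.21 ]), 'dq': array([ 0.   , -0.001,  0.001,  0.002, -0.   , -0.001, -0.001]), 'joint_torque': array([ 0.0000e+00, -5.6951e+01, -5.8160e+00, -2.8094e+01,  1.1000e-02,
        1.2000e-02, -0.0000e+00]), 'ee_pos': array([0.245, 0.601, 0.23 ]), 'eef_rot': array([-3.14 , -0.   ,  2.755]), 'wrist_force': array([ 0.298, -0.47 ,  0.07 ]), 'moment': array([-0.004, -0.013, -0.004]), 'finger_force': np.float64(0.0), 'width': np.float64(0.085)}
scene fallen_center 0.6 [344. 197.] [0.576 0.051 0.022]
scene fallen_center 0.57 [358. 143.] [0.51  0.169 0.022]
scene mat_top 0.93 [270. 244.] [ 0.538 -0.096  0.003]
scene mat_top 0.83 [215. 328.] [ 0.586 -0.265  0.003]
scene blue_cap_center 0.94 [321. 305.] [ 0.696 -0.148  0.042]
scene white_cap_center 0.58 [406. 225.] [0.702 0.055 0.042]
side fallen_center 0.92 [285. 238.] [0.579 0.04  0.022]
side fallen_center 0.8 [215. 219.] [0.513 0.175 0.022]
side mat_top 0.93 [320. 296.] [ 0.545 -0.096  0.003]
side mat_top 0.66 [412. 349.] [ 0.58  -0.268  0.003]
side mat_top 0.19 [326. 200.] [0.725 0.092 0.003]
side blue_cap_center 0.72 [405. 251.] [ 0.697 -0.145  0.042]
side white_cap_center 0.79 [325. 198.] [0.694 0.059 0.042]
```

View pics/scene.png

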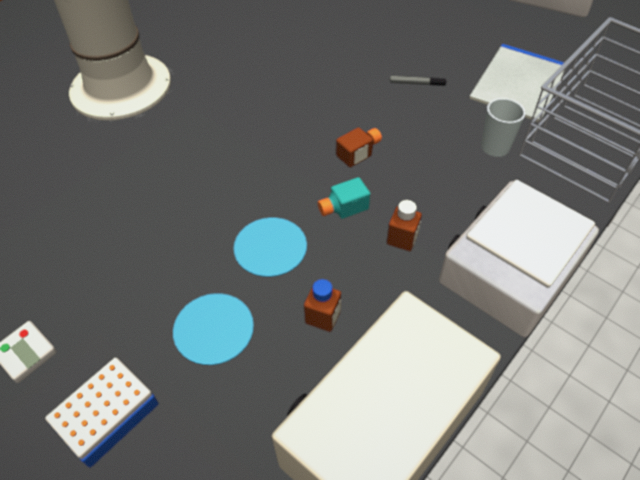

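```bash
cat >> h.py <<'E'
def bottle_axis(c,name,near):
    for m in eyes.masks_of("fallen_center",name):
        P=cloud(c,m["mask"]); ctr=np.median(P[:,:2],0)
        if np.linalg.norm(ctr-near)>.05: continue
        hsv=cv2.cvtColor(c["color"],cv2.COLOR_RGB2HSV)
        # orange cap: bright, saturated
        r=c["range_z"]; mk=cv2.dilate(m["mask"].astype(np.uint8),np.ones((9,9)))>0
        org=mk&(hsv[...,0]>4)&(hsv[...,0]<16)&(hsv[...,2]>190)&(hsv[...,1]>150)
        C=cloud(c,org); C=C[C[:,2]>.004]
        P=P[P[:,2]>.004]
        top=P[P[:,2]>.034]
        box=cv2.minAreaRect(top[:,:2].astype(np.float32)*1000)
        return dict(p=m["p"],top_rect=box,top_n=len(top),zmax=P[:,2].max(),cap_mean=C.mean(0),cap_min=C.min(0),cap_max=C.max(0),ncap=len(C))
def tool_axes(s):
    y=s["eef_rot"][2]; return np.array([[np.cos(y),np.sin(y)],[np.sin(y),-np.cos(y)]])
E
python3 - <<'E'
from h import *
for n in("scene","side"):
    c=eyes.camera(n); print(n,bottle_axis(c,n,np.array([.511,.172])))
s=robot.observe(); print(tool_axes(s)@(np.array([.511,.172])-s["ee_pos"][:2])/.12)
E
```

```text
scene {'p': 0.59, 'top_rect': ((514.857421875, 167.5323944091797), (85.7930908203125, 44.86873245239258), 81.299072265625), 'top_n': 685, 'zmax': np.float64(0.04939658293826188), 'cap_mean': array([0.52601708, 0.20052488, 0.03309489]), 'cap_min': array([0.51140418, 0.19036197, 0.02467395]), 'cap_max': array([0.5338595 , 0.21050388, 0.03961485]), 'ncap': 79}
side {'p': 0.91, 'top_rect': ((513.0123901367188, 167.8043212890625), (85.80496978759766, 44.94156265258789), 80.03262329101562), 'top_n': 594, 'zmax': np.float64(0.04823956238024307), 'cap_mean': array([0.51849749, 0.20030485, 0.03609851]), 'cap_min': array([0.50457898, 0.18270518, 0.03208894]), 'cap_max': array([0.52868884, 0.20967602, 0.04559875]), 'ncap': 47}
[-3.40327496 -2.48292126]
```

Request:
send_rows(
  motion=[
    [-1,-0.83,0,0.86,1],
    [-1,-0.83,0,0.86,1],
    [-1,-0.83,0,0.86,1],
  ],
)

```text
clock: 1.08
ee_pos: [0.3212, 0.461, 0.2313]
eef_rot: [-3.141, 0.002, 2.297]
wrist_force: [-0.0, 0.7, 0.5]
width: 0.0853
finger_force: 0.0
```

Request:
send_rows(
  motion=[
    [-1,-0.2,0,0.86,1],
    [-1,-0.2,0,0.86,1],
    [-1,-0.2,0,0.86,1],
  ],
)

```text
clock: 1.45
ee_pos: [0.3847, 0.3546, 0.2315]
eef_rot: [3.14, 0.002, 1.843]
wrist_force: [-0.2, 1.6, 0.1]
width: 0.0853
finger_force: 0.0
```

Request:
send_rows(
  motion=[
    [-1,0.6,0,0.84,1],
    [-1,0.6,0,0.84,1],
    [-1,0.6,0,0.84,1],
  ],
)

```text
clock: 1.82
ee_pos: [0.4874, 0.2604, 0.2316]
eef_rot: [3.139, 0.001, 1.405]
wrist_force: [-0.4, 0.6, 1.3]
width: 0.0855
finger_force: 0.0
```

```bash
cat > w.py <<'E'
from h import *
import sys
c=eyes.camera("wrist"); save(c,sys.argv[1]); s=robot.observe()
print(s["clock"],np.round(s["ee_pos"],4),np.round(s["eef_rot"],3),np.round(s["qpos"],2),s["width"])
b=bottle_axis(c,"wrist",np.array([.514,.168])); print(b)
if b: print("to top centre, tool x,y mm",tool_axes(s)@(np.array(b["top_rect"][0])-1000*s["ee_pos"][:2]))
E
python3 w.py w1
```

```text
1.875 [0.4873 0.2607 0.2314] [3.140e+00 1.000e-03 1.404e+00] [-0.5   0.3  -0.05  1.81  0.02  1.04 -0.72] 0.08544076895051914
{'p': 0.76, 'top_rect': ((514.990234375, 170.06585693359375), (83.59346008300781, 44.80780792236328), 78.37644958496094), 'top_n': 3540, 'zmax': np.float64(0.04687419146370436), 'cap_mean': array([0.51349222, 0.16263264, 0.04295899]), 'cap_min': array([0.48793613, 0.12656599, 0.02150655]), 'cap_max': array([0.53693096, 0.21317054, 0.04687419]), 'ncap': 2938}
to top centre, tool x,y mm [-84.81678717  42.33667832]
```

View pics/w1.png

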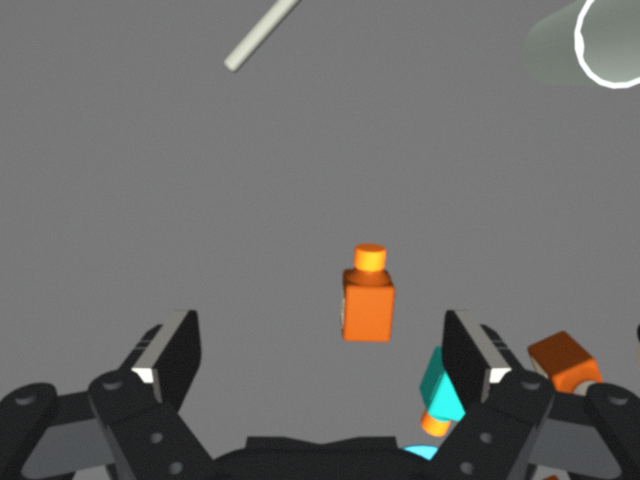

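Request:
send_rows(
  motion=[
    [-0.33,0.35,0.4,0,0.7],
    [-0.33,0.35,0.95,0,0.7],
    [-0.33,0.35,0.95,0,0.7],
    [-0.33,0.35,0.95,0,0.7],
  ],
)

```text
clock: 2.42
ee_pos: [0.5179, 0.2208, 0.1174]
eef_rot: [-3.14, -0.0, 1.418]
wrist_force: [-0.2, 0.3, 0.8]
width: 0.0596
finger_force: 0.0
```

```bash
python3 w.py w2
```

```text
2.475 [0.5192 0.2212 0.1188] [ 3.141e+00 -2.000e-03  1.418e+00] [-0.42  0.45 -0.03  1.87  0.02  0.81 -0.62] 0.05974304484442792
{'p': 0.74, 'top_rect': ((515.2417602539062, 170.10629272460938), (83.83238983154297, 44.4329833984375), 78.81517028808594), 'top_n': 7419, 'zmax': np.float64(0.04662487563211873), 'cap_mean': array([0.51388539, 0.16335411, 0.04286251]), 'cap_min': array([0.48801057, 0.12669904, 0.02154555]), 'cap_max': array([0.53729856, 0.21303456, 0.04662488]), 'ncap': 6334}
to top centre, tool x,y mm [-51.05566968   3.89511395]
```

View pics/w2.png

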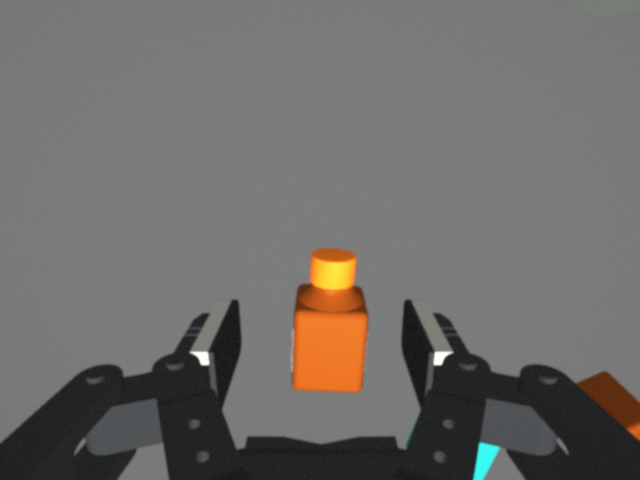

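Request:
send_rows(
  motion=[
    [-0.05,0.05,0.4,0.05,0.7],
    [-0.05,0.05,0.7,0.05,0.7],
    [-0.05,0.05,0.93,0.05,0.7],
    [-0.05,0.05,0.93,0.05,0.7],
    [-0.05,0.05,0.93,0.05,0.7],
  ],
)

```text
clock: 3.15
ee_pos: [0.5259, 0.2131, 0.0079]
eef_rot: [3.139, -0.002, 1.389]
wrist_force: [-0.3, -0.1, 0.6]
width: 0.0597
finger_force: 0.0
```

Request:
send_rows(
  motion=[
    [0,0,0,0,0],
    [0,0,0,0,0],
    [0,0,0,0,0],
    [0,0,0,0,0],
  ],
)

```text
clock: 3.65
ee_pos: [0.5253, 0.2127, 0.0066]
eef_rot: [3.14, -0.002, 1.389]
wrist_force: [0.8, 2.1, 5.1]
width: 0.0255
finger_force: 59.0
```

Request:
send_rows(
  motion=[
    [0,0,-0.3,0,0],
    [0,0,-0.9,0,0],
    [0,0,-0.9,0,0],
    [0,0,-0.9,0,0],
  ],
)

```text
clock: 4.15
ee_pos: [0.5243, 0.2115, 0.114]
eef_rot: [3.141, -0.0, 1.388]
wrist_force: [-0.3, -1.0, -1.1]
width: 0.0253
finger_force: 59.1
```

```bash
python3 - <<'E'
from h import *
c=eyes.camera("wrist"); d=eyes.camera("side")
ee=robot.observe()["ee_pos"]; print(ee)
K=np.array(d["extrinsics"])@np.r_[ee,1]; uv=cv2.projectPoints(np.array([[K[0],-K[1],-K[2]]]),np.zeros(3),np.zeros(3),np.array(d["mtx"]),np.array(d["dist_coeffs"]))[0].ravel(); print(uv)
x,y=uv.astype(int); x0=max(0,min(x-100,440));y0=max(0,min(y-75,330))
cr=cv2.resize(d["color"][y0:y0+150,x0:x0+200],(400,300)); 
cv2.imwrite("pics/b.png",np.concatenate([cv2.resize(c["color"],(400,300)),cr],1)[:,:,::-1])
E
```

```text
[0.52286189 0.21098759 0.1120207 ]
[201.30032639 169.98381491]
```

View pics/b.png

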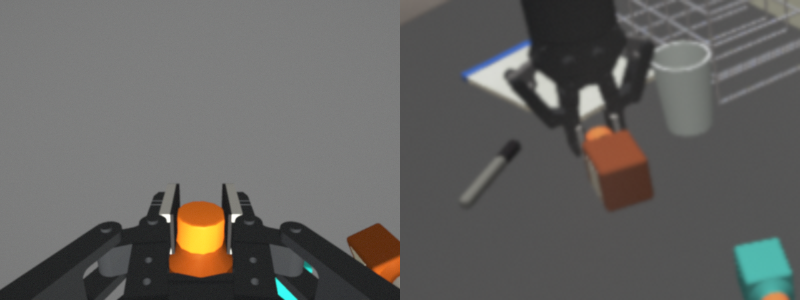

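```bash
cat >> h.py <<'E'
def tilt(cams=("side","scene","wrist")):
    """bottle cloud near the tool, plane normals in the (axis t, z) plane of the tool"""
    s=robot.observe(); ee=s["ee_pos"]; A=tool_axes(s)
    for n in cams:
        c=eyes.camera(n); hsv=cv2.cvtColor(c["color"],cv2.COLOR_RGB2HSV)
        m=((hsv[...,0]<16)|(hsv[...,0]>175))&(hsv[...,1]>130)&(hsv[...,2]>50)
        P=cloud(c,m); P=P[np.linalg.norm(P-ee,axis=1)<.12]
        if len(P)<80: print(n,"few",len(P)); continue
        Q=np.c_[(P[:,:2]-ee[:2])@A.T,P[:,2]-ee[2]]*1000
        rng=np.random.default_rng(0); out=[]; R=Q
        for k in range(3):
            best=None
            if len(R)<60: break
            for _ in range(300):
                a,b,d=R[rng.choice(len(R),3,False)]; nn=np.cross(b-a,d-a); l=np.linalg.norm(nn)
                if l<50: continue
                nn/=l; i=abs((R-a)@nn)<1.5
                if best is None or i.sum()>best.sum(): best=i
            C=R[best].mean(0); nn=np.linalg.svd(R[best]-C)[2][2]
            out.append((best.sum(),np.round(nn*np.sign(nn[2]),2),np.round(C,0))); R=R[~best]
        print(n,len(Q),"lo",np.round(np.percentile(Q,1,0)),"hi",np.round(np.percentile(Q,99,0))); [print("   ",o) for o in out]
E
python3 - <<'E'
from h import *
tilt()
E
```

```text
side 663 lo [-88. -23.  -0.] hi [-6. 17. 38.]
    (np.int64(370), array([-0.  , -0.02,  1.  ]), array([-62.,  -4.,  36.]))
    (np.int64(152), array([1.  , 0.07, 0.01]), array([-86.,   3.,  20.]))
    (np.int64(64), array([ 0.15, -0.04,  0.99]), array([-34.,  -2.,  31.]))
scene 1070 lo [-88. -22.  -2.] hi [-4. 21. 38.]
    (np.int64(403), array([-0.01,  0.02,  1.  ]), array([-60.,  -0.,  35.]))
    (np.int64(222), array([1.  , 0.01, 0.  ]), array([-86.,  -0.,  17.]))
    (np.int64(108), array([ 0.17, -0.1 ,  0.98]), array([-40.,   1.,  30.]))
wrist 6806 lo [-30. -17.   4.] hi [11. 18. 75.]
    (np.int64(2462), array([1.  , 0.03, 0.02]), array([-2., -0., 16.]))
    (np.int64(1911), array([ 0.72, -0.03,  0.69]), array([-25.,  -2.,  29.]))
    (np.int64(1031), array([0.82, 0.46, 0.33]), array([-27.,  10.,  24.]))
```

Request:
send_rows(
  motion=[
    [-0.89,-0.22,0,-0.92,0],
    [-0.89,-0.22,0,-0.92,0],
    [-0.89,-0.22,0,-0.92,0],
    [-0.89,-0.22,0,-0.92,0],
  ],
)

```text
clock: 4.9
ee_pos: [0.4785, 0.1109, 0.113]
eef_rot: [-3.14, -0.0, 1.868]
wrist_force: [-0.1, -0.4, -0.8]
width: 0.0251
finger_force: 59.4
```

```bash
cat > m.py <<'E'
from h import *
s=robot.observe(); print(s["clock"],np.round(s["ee_pos"],4),s["eef_rot"])
for n in("scene","side"):
    c=eyes.camera(n)
    for m in eyes.masks_of("mat_top",n)[:3]:
        P=cloud(c,m["mask"]); P=P[abs(P[:,2])<.015]
        if len(P)<200: continue
        (x,y),r=cv2.minEnclosingCircle((P[:,:2]*1000).astype(np.float32)); e=cv2.fitEllipse(cv2.convexHull((P[:,:2]*1000).astype(np.float32)))
        print(n,round(m["p"],2),round(x),round(y),round(r),"ell",np.round(e[0]),np.round(e[1]),"z",round(np.median(P[:,2]),4))
E
python3 m.py
```

```text
4.9 [0.4785 0.1109 0.113 ] [-3.14035430e+00 -3.69552397e-04  1.86772176e+00]
scene 0.88 581 -265 62 ell [ 582. -265.] [121. 122.] z 0.0035
scene 0.69 540 -99 62 ell [540. -99.] [120. 122.] z 0.0033
side 0.69 584 -265 62 ell [ 583. -265.] [119. 123.] z 0.0038
side 0.63 542 -98 63 ell [542. -98.] [119. 127.] z 0.0038
```

Request:
send_rows(
  motion=[
    [-0.7,-0.61,0,-0.93,0],
    [-0.7,-0.61,0,-0.93,0],
    [-0.7,-0.61,0,-0.93,0],
    [-0.7,-0.61,0.5,-0.93,0],
    [-0.7,-0.61,0.5,-0.93,0],
  ],
)

```text
clock: 5.72
ee_pos: [0.4293, 0.0098, 0.0498]
eef_rot: [-3.134, -0.008, 2.357]
wrist_force: [-1.1, 0.4, -0.7]
width: 0.0257
finger_force: 59.8
```

```bash
python3 - <<'E'
from h import *
s=robot.observe(); print(s["clock"],s["ee_pos"],s["eef_rot"],np.round(s["qpos"],2))
print("mat centre in tool mm",tool_axes(s)@(np.array([541,-98.5])-1000*s["ee_pos"][:2]))
tilt(("side","scene"))
E
```

```text
5.725 [0.42925866 0.0098033  0.04980196] [-3.1337655  -0.00771946  2.35676658] [ 0.06  0.4  -0.16  2.21  0.12  0.55  0.59]
mat centre in tool mm [-155.59642273    2.34204761]
side 1071 lo [-85. -26.   2.] hi [-8. 15. 38.]
    (np.int64(582), array([-0.02, -0.01,  1.  ]), array([-58.,  -5.,  36.]))
    (np.int64(171), array([ 0.03, -1.  ,  0.03]), array([-52., -24.,  21.]))
    (np.int64(109), array([ 0.12, -0.63,  0.77]), array([-24.,  -8.,  27.]))
scene 1155 lo [-89. -22.  -3.] hi [ 3. 20. 41.]
    (np.int64(450), array([-0.01,  0.01,  1.  ]), array([-62.,  -0.,  38.]))
    (np.int64(305), array([1.  , 0.04, 0.03]), array([-86.,  -2.,  18.]))
    (np.int64(130), array([-0.02,  0.02,  1.  ]), array([-58.,  -2.,  40.]))
```

Request:
send_rows(
  motion=[
    [0,0.02,0.2,0,0],
    [0,0.02,0.34,0,0],
    [0,0.02,0.34,0,0],
    [0,0.02,0.34,0,0],
  ],
)

```text
clock: 6.32
ee_pos: [0.4371, 0.0116, 0.0147]
eef_rot: [3.139, 0.002, 2.357]
wrist_force: [0.5, -0.3, -1.6]
width: 0.0254
finger_force: 59.6
```

Request:
send_rows(
  motion=[
    [0,0,0.04,0,0],
    [0,0,0.05,0,0],
    [0,0,0.05,0,0],
  ],
)

```text
clock: 6.7
ee_pos: [0.4358, 0.0115, 0.0072]
eef_rot: [3.141, 0.0, 2.357]
wrist_force: [0.0, 1.0, 1.8]
width: 0.0255
finger_force: 60.0
```

```bash
python3 - <<'E'
from h import *
s=robot.observe(); print(s["clock"],s["ee_pos"],s["eef_rot"],s["wrist_force"],np.round(s["qpos"],2))
print("mat centre in tool mm",tool_axes(s)@(np.array([541,-98.5])-1000*s["ee_pos"][:2]))
E
```

```text
6.7 [0.43576976 0.01150819 0.00715346] [3.14100734e+00 3.16762000e-04 2.35701227e+00] [0.04953333 0.98423724 1.77592681] [ 0.03  0.49 -0.14  2.22  0.15  0.44  0.56]
mat centre in tool mm [-152.1937379   -3.5029828]
```

Request:
send_rows(
  motion=[
    [-0.03,-0.02,-0.008,0,0],
    [-0.05,-0.02,-0.008,0,0],
    [-0.065,-0.02,-0.008,0,0],
    [-0.075,-0.02,-0.008,0,0],
  ],
)

```text
clock: 7.2
ee_pos: [0.4386, 0.004, 0.0075]
eef_rot: [-3.14, -0.002, 2.357]
wrist_force: [-5.1, 4.5, 4.4]
width: 0.0255
finger_force: 60.2
```

Request:
send_rows(
  motion=[
    [-0.025,0,0,0,0],
    [-0.032,0,-0.02,0,0],
    [-0.04,0,-0.04,0,0],
    [-0.047,0,-0.06,0,0],
  ],
)

```text
clock: 7.7
ee_pos: [0.4397, 0.0021, 0.014]
eef_rot: [-3.138, -0.007, 2.36]
wrist_force: [-7.7, 9.6, 0.7]
width: 0.0251
finger_force: 60.0
```

```bash
python3 - <<'E'
from h import *
tilt(("side","scene"))
E
```

```text
side 1047 lo [-85. -25.   2.] hi [-8. 88. 36.]
    (np.int64(566), array([-0.09, -0.02,  1.  ]), array([-60.,  -5.,  33.]))
    (np.int64(117), array([ 0.17, -0.31,  0.94]), array([-29.,  -9.,  28.]))
    (np.int64(81), array([-0.39,  0.92,  0.01]), array([-31., -21.,  17.]))
scene 1109 lo [-87. -23. -10.] hi [-3. 85. 36.]
    (np.int64(454), array([-0.09, -0.01,  1.  ]), array([-61.,  -3.,  32.]))
    (np.int64(243), array([1.  , 0.01, 0.1 ]), array([-85.,  -4.,  12.]))
    (np.int64(120), array([ 0.1 , -0.07,  0.99]), array([-40.,  -1.,  29.]))
```

Request:
send_rows(
  motion=[
    [-0.018,0,-0.041,0,0],
    [-0.038,0,-0.081,0,0],
    [-0.06,0,-0.12,0,0],
    [-0.084,0,-0.157,0,0],
    [-0.084,0,-0.157,0,0],
  ],
)

```text
clock: 8.43
ee_pos: [0.4503, -0.0075, 0.0336]
eef_rot: [-3.141, -0.001, 2.357]
wrist_force: [0.8, -0.1, -0.8]
width: 0.025
finger_force: 68.8
```

```bash
python3 - <<'E'
from h import *
tilt(("side","scene"))
E
```

```text
side 1169 lo [-82. -24. -17.] hi [-9. 96. 31.]
    (np.int64(581), array([-0.23, -0.01,  0.97]), array([-57.,  -3.,  24.]))
    (np.int64(124), array([-0.17,  0.16,  0.97]), array([-38.,  14.,  19.]))
    (np.int64(112), array([ 0.45, -0.88,  0.17]), array([-26., -19.,  13.]))
scene 1204 lo [-85. -21. -16.] hi [-2. 95. 31.]
    (np.int64(500), array([-0.24,  0.02,  0.97]), array([-60.,  -1.,  23.]))
    (np.int64(196), array([ 0.97, -0.01,  0.24]), array([-81.,   2.,   1.]))
    (np.int64(145), array([-0.25,  0.02,  0.97]), array([-61.,   1.,  25.]))
```

Request:
send_rows(
  motion=[
    [0.12,0,0,0,0],
    [0.12,0,0.03,0,0],
    [0.12,0,0.055,0,0],
    [0.105,0,0.055,0,0],
    [0.09,0,0.055,0,0],
  ],
)

```text
clock: 9.15
ee_pos: [0.4439, -0.0005, 0.0273]
eef_rot: [3.142, 0.0, 2.357]
wrist_force: [0.7, 0.6, -1.2]
width: 0.0255
finger_force: 68.8
```

Request:
send_rows(
  motion=[
    [-0.015,0,0,0,0],
    [-0.03,0,0,0,0],
    [-0.04,0,0,0,0],
  ],
)

```text
clock: 9.52
ee_pos: [0.4465, -0.0032, 0.0272]
eef_rot: [-3.141, -0.001, 2.357]
wrist_force: [-2.4, 3.6, 0.5]
width: 0.0253
finger_force: 69.2
```

Request:
send_rows(
  motion=[
    [-0.025,0,-0.008,0,0],
    [-0.042,0,-0.03,0,0],
    [-0.06,0,-0.055,0,0],
    [-0.08,0,-0.08,0,0],
    [-0.1,0,-0.105,0,0],
  ],
)

```text
clock: 10.15
ee_pos: [0.4545, -0.0116, 0.0396]
eef_rot: [-3.141, -0.001, 2.358]
wrist_force: [1.3, -0.8, -0.6]
width: 0.0252
finger_force: 71.1
```

```bash
python3 - <<'E'
from h import *
tilt(("side","scene"))
E
```

```text
side 1199 lo [-80. -23. -24.] hi [-9. 97. 29.]
    (np.int64(569), array([-0.29,  0.01,  0.96]), array([-56.,  -2.,  21.]))
    (np.int64(142), array([-0.24,  0.16,  0.96]), array([-37.,  20.,  15.]))
    (np.int64(119), array([ 0.36, -0.92,  0.15]), array([-27., -19.,  11.]))
scene 1238 lo [-85. -20. -24.] hi [-2. 96. 29.]
    (np.int64(466), array([-0.29,  0.01,  0.96]), array([-59.,   0.,  21.]))
    (np.int64(188), array([-0.3 ,  0.01,  0.96]), array([-63.,   2.,  22.]))
    (np.int64(183), array([ 0.96, -0.04,  0.28]), array([-80.,   6.,  -2.]))
```

Request:
send_rows(
  motion=[
    [0,0,0,0,0.2],
    [0,0,0,0,0.24],
    [0,0,0,0,0.24],
  ],
)

```text
clock: 10.62
ee_pos: [0.4555, -0.0122, 0.0399]
eef_rot: [-3.142, 0.0, 2.357]
wrist_force: [0.5, 1.1, -0.7]
width: 0.0253
finger_force: 71.1
```

Request:
send_rows(
  motion=[
    [0,0,0,0,0.27],
    [0,0,0,0,0.27],
  ],
)

```text
clock: 10.88
ee_pos: [0.4554, -0.0121, 0.0399]
eef_rot: [-3.142, -0.0, 2.357]
wrist_force: [0.1, 0.2, -0.8]
width: 0.025
finger_force: 71.1
```

Request:
send_rows(
  motion=[
    [0,0,0,0,0.282],
    [0,0,0,0,0.282],
  ],
)

```text
clock: 11.12
ee_pos: [0.4555, -0.0121, 0.0399]
eef_rot: [3.142, -0.0, 2.357]
wrist_force: [-0.7, -0.4, -1.4]
width: 0.0255
finger_force: 71.1
```

Request:
send_rows(
  motion=[
    [0,0,0,0,0.29],
    [0,0,0,0,0.29],
  ],
)

```text
clock: 11.38
ee_pos: [0.4554, -0.0121, 0.0399]
eef_rot: [3.142, -0.0, 2.357]
wrist_force: [-0.4, -0.4, -1.7]
width: 0.0255
finger_force: 71.1
```

Request:
send_rows(
  motion=[
    [0.147,0,0,0,0],
    [0.147,0,0.04,0,0],
    [0.147,0,0.078,0,0],
    [0.11,0,0.078,0,0],
    [0.08,0,0.078,0,0],
  ],
)

```text
clock: 12.0
ee_pos: [0.4486, -0.0054, 0.0304]
eef_rot: [-3.141, -0.001, 2.357]
wrist_force: [-5.0, 7.4, 5.2]
width: 0.0259
finger_force: 71.5
```

Request:
send_rows(
  motion=[
    [-0.025,0,0,0,0],
    [-0.04,0,-0.02,0,0],
    [-0.055,0,-0.04,0,0],
    [-0.07,0,-0.06,0,0],
  ],
)

```text
clock: 12.5
ee_pos: [0.4518, -0.0088, 0.0371]
eef_rot: [-3.139, -0.006, 2.359]
wrist_force: [-4.6, 4.4, -0.8]
width: 0.0253
finger_force: 71.8
```

```bash
cat >> h.py <<'E'
def plan():
    """tilt from the side camera's largest plane, then corner position against the mat edge"""
    s=robot.observe(); ee=s["ee_pos"]*1000; A=tool_axes(s)
    mx=(A@(np.array([541,-98.5])-ee[:2]))[0]+60
    import io,contextlib
    f=io.StringIO()
    with contextlib.redirect_stdout(f): tilt(("side",))
    print(f.getvalue().splitlines()[1]); th=np.arcsin(abs(float(f.getvalue().split("array([")[1].split(",")[0])))
    R=np.array([[np.cos(th),-np.sin(th)],[np.sin(th),np.cos(th)]]); k=np.array([-7,14])+R@[-79,-22]
    print("t",s["clock"],"theta",np.degrees(th),"corner past edge mm (+ = over mat)",mx-k[0],"height",ee[2]+k[1],"force",s["wrist_force"])
E
python3 - <<'E'
from h import *
plan()
E
```

```text
(np.int64(533), array([-0.38,  0.  ,  0.93]), array([-56.,  -2.,  16.]))
t 12.5 theta 22.3336826578053 corner past edge mm (+ = over mat) 5.227892148189085 height 0.6885314334961592 force [-4.57140796  4.38805857 -0.81560465]
```

Request:
send_rows(
  motion=[
    [-0.025,0,0,0,0],
    [-0.043,0,-0.018,0,0],
    [-0.063,0,-0.036,0,0],
    [-0.083,0,-0.055,0,0],
    [-0.1,0,-0.072,0,0],
  ],
)

```text
clock: 13.18
ee_pos: [0.4577, -0.0168, 0.0452]
eef_rot: [-3.136, -0.009, 2.359]
wrist_force: [-8.2, 5.2, -3.3]
width: 0.0257
finger_force: 76.9
```

```bash
python3 - <<'E'
from h import *
plan()
E
```

```text
(np.int64(519), array([-0.47,  0.01,  0.88]), array([-53.,  -2.,  11.]))
t 13.175 theta 28.034296534881282 corner past edge mm (+ = over mat) 9.755739416875727 height 2.6979211666257257 force [-8.16882575  5.17444472 -3.27090337]
```

```bash
python3 - <<'E'
from h import *
tilt(("scene",))
c=eyes.camera("wrist"); d=eyes.camera("side")
cr=cv2.resize(d["color"][180:330,200:400],(400,300))
cv2.imwrite("pics/c.png",np.concatenate([cv2.resize(c["color"],(400,300)),cr],1)[:,:,::-1])
E
```

```text
scene 1261 lo [-79. -20. -45.] hi [  1. 100.  26.]
    (np.int64(530), array([-0.41,  0.  ,  0.91]), array([-55.,  -1.,  12.]))
    (np.int64(169), array([-0.52,  0.06,  0.85]), array([-58.,   1.,  10.]))
    (np.int64(144), array([-0.19,  0.25,  0.95]), array([-36.,  28.,  11.]))
```

View pics/c.png

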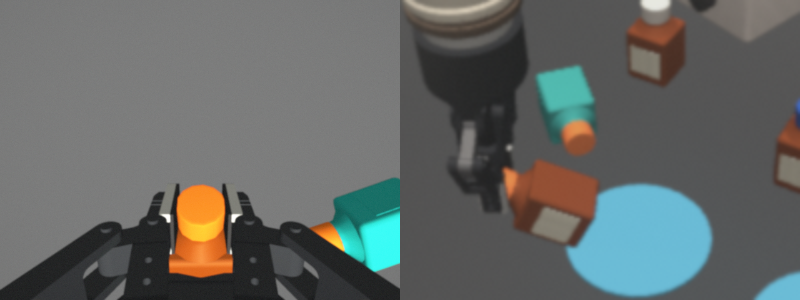

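Request:
send_rows(
  motion=[
    [-0.01,0,0.012,0,0],
    [-0.03,0,0.005,0,0],
    [-0.05,0,-0.01,0,0],
    [-0.07,0,-0.028,0,0],
    [-0.09,0,-0.045,0,0],
  ],
)

```text
clock: 14.0
ee_pos: [0.4709, -0.0275, 0.052]
eef_rot: [3.141, 0.0, 2.357]
wrist_force: [0.4, 0.3, -1.4]
width: 0.0257
finger_force: 77.0
```

```bash
python3 - <<'E'
from h import *
plan()
E
```

```text
(np.int64(549), array([-0.42, -0.  ,  0.91]), array([-53.,  -2.,  14.]))
t 14.0 theta 24.834587489701583 corner past edge mm (+ = over mat) 29.712232426350113 height 12.832656820746223 force [ 0.39383463  0.25169047 -1.44495024]
```

Request:
send_rows(
  motion=[
    [0.23,0,0,0,0],
    [0.23,0,0.04,0,0],
    [0.23,0,0.1,0,0],
    [0.19,0,0.105,0,0],
    [0.15,0,0.105,0,0],
  ],
)

```text
clock: 14.68
ee_pos: [0.4551, -0.0121, 0.0389]
eef_rot: [-3.139, -0.007, 2.358]
wrist_force: [-14.6, 15.4, 19.2]
width: 0.0256
finger_force: 79.1
```

Request:
send_rows(
  motion=[
    [0,0,-0.02,0,0],
    [-0.015,0,-0.04,0,0],
    [-0.033,0,-0.06,0,0],
  ],
)

```text
clock: 15.05
ee_pos: [0.458, -0.016, 0.0454]
eef_rot: [-3.138, -0.006, 2.358]
wrist_force: [-5.0, 6.7, -1.2]
width: 0.0253
finger_force: 77.3
```

Request:
send_rows(
  motion=[
    [-0.02,0,0.01,0,0],
    [-0.03,0,0,0,0],
    [-0.045,0,-0.015,0,0],
    [-0.06,0,-0.03,0,0],
  ],
)

```text
clock: 15.55
ee_pos: [0.4663, -0.0229, 0.0502]
eef_rot: [3.141, 0.0, 2.356]
wrist_force: [0.2, -0.6, -0.5]
width: 0.0254
finger_force: 77.1
```

```bash
python3 - <<'E'
from h import *
plan()
E
```

```text
(np.int64(538), array([-0.41,  0.  ,  0.91]), array([-53.,  -2.,  14.]))
t 15.55 theta 24.204834801458325 corner past edge mm (+ = over mat) 23.75899774207133 height 11.748074680865614 force [ 0.18743355 -0.59674468 -0.46784284]
```

Request:
send_rows(
  motion=[
    [0,0,0,0,0.3],
    [0,0,0,0,0.303],
  ],
)

```text
clock: 15.85
ee_pos: [0.4658, -0.0224, 0.05]
eef_rot: [-3.142, -0.0, 2.357]
wrist_force: [-0.8, 0.5, -1.2]
width: 0.0263
finger_force: 53.1
```

Request:
send_rows(
  motion=[
    [0,0,0,0,0.307],
  ],
)

```text
clock: 15.98
ee_pos: [0.4658, -0.0224, 0.0499]
eef_rot: [-3.142, -0.0, 2.357]
wrist_force: [0.2, -0.2, -1.2]
width: 0.0262
finger_force: 43.2
```

Request:
send_rows(
  motion=[
    [-0.2,0,-0.2,0,0.307],
    [-0.5,0,-0.35,0,0.307],
    [-0.83,0,-0.35,0,0.311],
    [-0.83,0,-0.35,0,0.315],
  ],
)

```text
clock: 16.48
ee_pos: [0.5386, -0.096, 0.0924]
eef_rot: [3.141, 0.003, 2.353]
wrist_force: [-0.2, 1.0, -0.4]
width: 0.0271
finger_force: 24.3
```

```bash
python3 - <<'E'
from h import *
print(robot.observe()["finger_force"]); plan()
E
```

```text
24.315242171287537
    (np.int64(551), array([-0.43, -0.01,  0.9 ]), array([-53.,  -3.,  14.]))
t 16.475 theta 25.46756014247237 corner past edge mm (+ = over mat) 125.3476276219195 height 52.608773120923466 force [-0.23797522  1.02763185 -0.35049159]
```

Request:
send_rows(
  motion=[
    [0,0,0,0,0.318],
    [0,0,0,0,0.318],
  ],
)

```text
clock: 16.77
ee_pos: [0.5355, -0.0917, 0.0916]
eef_rot: [-3.141, -0.001, 2.358]
wrist_force: [0.5, 0.6, -1.4]
width: 0.0276
finger_force: 17.7
```

```bash
python3 - <<'E'
from h import *
print(robot.observe()["finger_force"]); plan()
E
```

```text
17.727001011371613
    (np.int64(573), array([-0.43, -0.  ,  0.9 ]), array([-53.,  -3.,  14.]))
t 16.775 theta 25.46756014247237 corner past edge mm (+ = over mat) 120.1716327427252 height 51.80331984680996 force [ 0.48752715  0.6199112  -1.39163503]
```

Request:
send_rows(
  motion=[
    [0,0,0,0,0.3205],
    [0,0,0,0,0.3205],
  ],
)

```text
clock: 17.08
ee_pos: [0.5363, -0.0927, 0.092]
eef_rot: [3.142, -0.0, 2.357]
wrist_force: [0.3, -0.2, -0.3]
width: 0.0275
finger_force: 12.5
```

```bash
python3 - <<'E'
from h import *
print(robot.observe()["finger_force"]); plan()
E
```

```text
12.539891302585602
    (np.int64(580), array([-0.43, -0.01,  0.9 ]), array([-53.,  -3.,  14.]))
t 17.075 theta 25.46756014247237 corner past edge mm (+ = over mat) 121.41326830907462 height 52.17163547801331 force [ 0.34780501 -0.22268883 -0.26132963]
```

Request:
send_rows(
  motion=[
    [0,0,0,0,0.322],
    [0,0,0,0,0.322],
  ],
)

```text
clock: 17.38
ee_pos: [0.5364, -0.0929, 0.092]
eef_rot: [3.142, 0.0, 2.357]
wrist_force: [-0.4, -0.4, -1.3]
width: 0.0276
finger_force: 9.5
```

```bash
python3 - <<'E'
from h import *
print(robot.observe()["finger_force"]); plan()
E
```

```text
9.51901450753212
    (np.int64(574), array([-0.43, -0.01,  0.9 ]), array([-53.,  -3.,  13.]))
t 17.375 theta 25.46756014247237 corner past edge mm (+ = over mat) 121.64876308686603 height 52.15333551148439 force [-0.37104149 -0.41836687 -1.34736121]
```

Request:
send_rows(
  motion=[
    [0,0,0,0,0.3235],
    [0,0,0,0,0.3235],
  ],
)

```text
clock: 17.68
ee_pos: [0.5364, -0.0929, 0.092]
eef_rot: [3.142, -0.0, 2.357]
wrist_force: [0.1, -0.2, -1.0]
width: 0.0276
finger_force: 6.6
```

```bash
python3 - <<'E'
from h import *
print(robot.observe()["finger_force"]); plan()
E
```

```text
6.6401951014995575
    (np.int64(569), array([-0.44, -0.01,  0.9 ]), array([-53.,  -3.,  13.]))
t 17.675 theta 26.103881137339897 corner past edge mm (+ = over mat) 121.02232753349783 height 51.442872111838675 force [ 0.1228772  -0.21260084 -1.03716432]
```

Request:
send_rows(
  motion=[
    [0,0,0.13,0,0.3245],
    [0,0,0.13,0,0.3245],
  ],
)

```text
clock: 17.98
ee_pos: [0.5348, -0.0927, 0.0746]
eef_rot: [-3.14, -0.003, 2.357]
wrist_force: [-0.0, -0.5, -1.1]
width: 0.0277
finger_force: 4.6
```

```bash
python3 - <<'E'
from h import *
print(robot.observe()["finger_force"]); plan()
E
```

```text
4.608127176761627
    (np.int64(307), array([-0.86, -0.02,  0.5 ]), array([-41.,  -5., -13.]))
t 17.975 theta 59.31658289102418 corner past edge mm (+ = over mat) 79.9128040639604 height 9.422679445369411 force [-0.00661895 -0.49042607 -1.05863282]
```

Request:
send_rows(
  motion=[
    [0,0,0,0,0.3245],
    [0,0,0,0,0.3245],
  ],
)

```text
clock: 18.27
ee_pos: [0.5366, -0.0929, 0.0765]
eef_rot: [3.141, 0.0, 2.357]
wrist_force: [0.2, -0.5, -0.6]
width: 0.0274
finger_force: 4.6
```

```bash
python3 - <<'E'
from h import *
print(robot.observe()["finger_force"]); tilt(("side","scene"))
c=eyes.camera("wrist"); d=eyes.camera("side")
cr=cv2.resize(d["color"][200:350,220:420],(400,300))
cv2.imwrite("pics/d.png",np.concatenate([cv2.resize(c["color"],(400,300)),cr],1)[:,:,::-1])
E
```

```text
4.5881592482328415
side 747 lo [-45. -24. -62.] hi [61. 98. 23.]
    (np.int64(225), array([-0.92, -0.02,  0.38]), array([-36.,  -7., -14.]))
    (np.int64(136), array([0.48, 0.03, 0.88]), array([  4.,  13., -12.]))
    (np.int64(99), array([-0.33, -0.94,  0.04]), array([ 50.,  86., -52.]))
scene 1410 lo [-48. -20. -57.] hi [56. 99. 24.]
    (np.int64(505), array([-0.92, -0.01,  0.38]), array([-39.,  -1., -21.]))
    (np.int64(209), array([-0.81, -0.16,  0.56]), array([-22.,  -0.,   2.]))
    (np.int64(146), array([-0.69,  0.64,  0.34]), array([-5., 24., -7.]))
```

View pics/d.png

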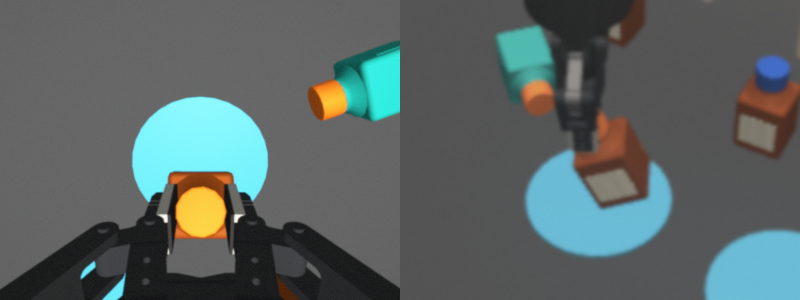

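Request:
send_rows(
  motion=[
    [0.15,0,0,0,0.3235],
    [0.29,0,0,0,0.3235],
    [0.29,0,0.03,0,0.3235],
    [0.29,0,0.03,0,0.3235],
  ],
)

```text
clock: 18.98
ee_pos: [0.5117, -0.0682, 0.0726]
eef_rot: [-3.141, 0.0, 2.357]
wrist_force: [0.6, -0.3, -1.1]
width: 0.0277
finger_force: 4.8
```

```bash
python3 - <<'E'
from h import *
plan(); print(robot.observe()["ee_pos"])
E
```

```text
(np.int64(243), array([-0.92, -0.01,  0.4 ]), array([-36.,  -6., -14.]))
t 18.975 theta 66.92608193436904 corner past edge mm (+ = over mat) 35.55463034385787 height 5.332533097753327 force [ 0.56351166 -0.26686565 -1.12916325]
[ 0.51199339 -0.06850978  0.07275973]
```

Request:
send_rows(
  motion=[
    [-0.025,0,0.025,0,0.3235],
    [-0.08,0,0.035,0,0.3235],
    [-0.14,0,0.03,0,0.3235],
    [-0.2,0,0.035,0,0.3235],
  ],
)

```text
clock: 19.52
ee_pos: [0.5292, -0.086, 0.0685]
eef_rot: [-3.142, 0.0, 2.356]
wrist_force: [0.4, 0.5, 0.1]
width: 0.0276
finger_force: 5.0
```

```bash
python3 - <<'E'
from h import *
s=robot.observe();print(s["finger_force"],s["wrist_force"],s["ee_pos"]); tilt(("side","scene"))
E
```

```text
4.971161931753159 [0.4351423  0.48282278 0.06552649] [ 0.52917102 -0.08596833  0.06849785]
side 493 lo [-28. -24. -52.] hi [54. 99. 49.]
    (np.int64(128), array([0.32, 0.09, 0.94]), array([-1.,  8., -8.]))
    (np.int64(108), array([0.37, 0.06, 0.93]), array([ -1.,  12., -12.]))
    (np.int64(65), array([-0.94, -0.35,  0.03]), array([-14.,  -8.,  10.]))
scene 1332 lo [-37. -19. -53.] hi [ 54. 103.  24.]
    (np.int64(457), array([-0.98, -0.01,  0.2 ]), array([-32.,   0., -25.]))
    (np.int64(194), array([-0.73,  0.56,  0.39]), array([-5., 26., -8.]))
    (np.int64(148), array([-0.92, -0.08,  0.38]), array([-19.,  -1.,   1.]))
```

Request:
send_rows(
  motion=[
    [-0.04,0,0.008,0,0.3235],
    [-0.08,0,0.016,0,0.3235],
    [-0.12,0,0.028,0,0.3235],
    [-0.13,0,0.036,0,0.3235],
    [-0.13,0,0.036,0,0.3235],
  ],
)

```text
clock: 20.25
ee_pos: [0.5401, -0.097, 0.0645]
eef_rot: [-3.142, 0.001, 2.356]
wrist_force: [-0.7, -2.0, 4.3]
width: 0.0281
finger_force: 6.0
```

```bash
python3 - <<'E'
from h import *
s=robot.observe();print(s["finger_force"],s["wrist_force"],s["ee_pos"]); tilt(("scene",))
print("mat in tool",tool_axes(s)@(np.array([541,-98.5])-1000*s["ee_pos"][:2]))
c=eyes.camera("wrist"); d=eyes.camera("side")
cr=cv2.resize(d["color"][200:350,220:420],(400,300))
cv2.imwrite("pics/e.png",np.concatenate([cv2.resize(c["color"],(400,300)),cr],1)[:,:,::-1])
E
```

```text
6.0200442967470735 [-0.65228625 -1.95885384  4.28797786] [ 0.54013759 -0.09695726  0.0645196 ]
scene 1096 lo [-25. -19. -62.] hi [ 79. 101.  25.]
    (np.int64(386), array([1., 0., 0.]), array([-23.,   0., -27.]))
    (np.int64(163), array([-0.98, -0.11,  0.19]), array([-17.,  -1.,  -2.]))
    (np.int64(128), array([-0.4 ,  0.59,  0.71]), array([ 9., 28., -4.]))
mat in tool [-1.70062677 -0.48130846]
```

View pics/e.png

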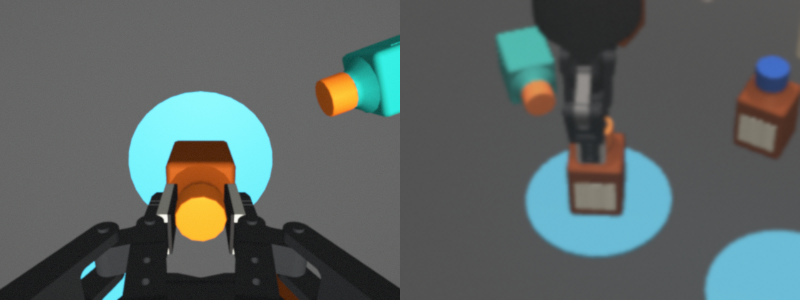

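Request:
send_rows(
  motion=[
    [0,0,-0.008,0,0.3235],
    [0,0,-0.008,0,0.34],
    [0,0,-0.008,0,0.4],
    [0,0,-0.008,0,0.7],
    [0,0,-0.008,0,0.7],
  ],
)

```text
clock: 21.02
ee_pos: [0.5397, -0.0962, 0.0651]
eef_rot: [-3.141, -0.0, 2.357]
wrist_force: [0.4, 0.6, 0.5]
width: 0.06
finger_force: 0.0
```

Request:
send_rows(
  motion=[
    [0,0,-0.1,0,0.7],
    [0,0,-0.3,0,0.7],
    [0,0,-0.7,0,0.7],
    [0,0,-1,0,0.7],
    [0,0,-1,0,0.7],
  ],
)

```text
clock: 21.65
ee_pos: [0.5425, -0.0967, 0.1895]
eef_rot: [3.137, 0.006, 2.357]
wrist_force: [0.4, -0.4, 0.4]
width: 0.0595
finger_force: 0.0
```

```bash
python3 - <<'E'
from h import *
s=robot.observe();print(s["clock"],s["ee_pos"],s["wrist_force"])
c=eyes.camera("wrist"); d=eyes.camera("side")
for n,c0 in(("wrist",c),("side",d)):
    hsv=cv2.cvtColor(c0["color"],cv2.COLOR_RGB2HSV)
    P=cloud(c0,((hsv[...,0]<16)|(hsv[...,0]>175))&(hsv[...,1]>130)&(hsv[...,2]>50)); P=P[np.linalg.norm(P[:,:2]-[.541,-.0985],axis=1)<.06]
    C=P[P[:,2]>.075]; print(n,len(C),"cap",C.mean(0) if len(C) else 0,"bbox",P.min(0),P.max(0))
cr=cv2.resize(d["color"][200:350,220:420],(400,300))
cv2.imwrite("pics/f.png",np.concatenate([cv2.resize(c["color"],(400,300)),cr],1)[:,:,::-1])
E
```

```text
21.65 [ 0.54248945 -0.09667209  0.18952599] [ 0.38956732 -0.38688324  0.41957481]
wrist 265 cap [ 0.5386152  -0.08944192  0.10501652] bbox [ 0.51133609 -0.12448498  0.01916956] [ 0.57131467 -0.06864718  0.21990934]
side 273 cap [ 0.5368662  -0.10143413  0.0853144 ] bbox [ 0.51211593 -0.12750521  0.05461006] [ 0.56606777 -0.07105636  0.09046835]
```

View pics/f.png

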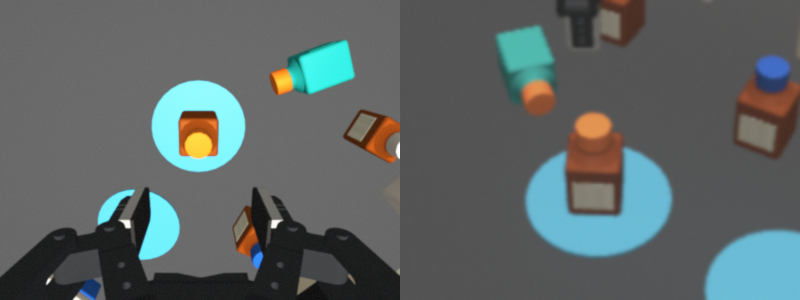

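The pictures show the bottle standing cap up in the middle of the mat: wrist view about (198,130), mat centre about (198,126). The fingers are clear, and the blue- and white-capped bottles still stand.

```bash
python3 -c "
from plant import robot
print(robot.finish_job())"
```

```text
the job is handed in; nothing more can be done
None
```

The orange-capped bottle is standing cap up, within a few millimetres of the middle of the nearer blue mat; I let go only once its base was down, neither standing bottle was touched, and the job was handed in at about 22 s.

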